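# Stack the sample-cell spacers on the spindle and dock the carriage

### The job

Build up the sample cell: thread the three metal spacers with the blue handles onto the carriage's upright spindle, the large one first, then the medium, then the small on top, lowering each until it lies flat on what is below it rather than letting it drop. Then push the loaded carriage along its rail, without slamming it, until it is home against the red stop, and leave the other things on the bench where they are.

Things in the scene. Friction and masses are not known exactly. Their poses are not given: they have to be found in the camera images.
- spacer_large: large aluminium (silver) disc spacer, 110 mm diameter, 16 mm thick, 26 mm bore, a blue bar handle sticking out of its edge at the same level. Origin on the bore axis, half-way up; z = bore axis. The handle points along own -x: 22 mm wide (y), 16 mm thick, free from 55 to 95 mm from the axis; grip it across at about 75 mm. Starts flat on the bench, handle roughly towards the robot.
- spacer_medium: medium brass (yellow) disc spacer, 90 mm diameter, 16 mm thick, 26 mm bore, a blue bar handle sticking out of its edge at the same level. Origin on the bore axis, half-way up; z = bore axis. The handle points along own -x: 22 mm wide (y), 16 mm thick, free from 45 to 95 mm from the axis; grip it across at about 75 mm. Starts flat on the bench, handle roughly towards the robot.
- spacer_small: small copper (reddish) disc spacer, 70 mm diameter, 16 mm thick, 26 mm bore, a blue bar handle sticking out of its edge at the same level. Origin on the bore axis, half-way up; z = bore axis. The handle points along own -x: 22 mm wide (y), 16 mm thick, free from 35 to 95 mm from the axis; grip it across at about 75 mm. Starts flat on the bench, handle roughly towards the robot.
- seat (a point): centre of the seat on the white carriage: top of a dark boss (40 mm diameter, 10 mm high) 50 mm above the bench, on the axis of the vertical steel spindle. The spindle is 20 mm thick and rises 75 mm above this point, the last 12 mm tapering to 8 mm. y points along the travel towards the stop. The deck, 10 mm lower, reaches 65 mm out in x and +y, 135 mm in -y.
- push_face (a point): centre of the outer face of the upright orange push plate at the carriage's end away from the stop, 135 mm from the spindle axis; the face is 70 mm wide, 58 mm high (38 to 96 mm above the bench), faces own -y; own +y is the direction of travel towards the stop.
- carriage (a joint): travel of the carriage along its rail in m, growing towards the red stop: starts between 0 and 0.03, 0.10 is home against the stop. It slides with about 3.5 N friction (plus 12 N per m/s) and stays where it is left.
- rail: fixed aluminium rail plate under the carriage, 150 x 360 mm, 16 mm high, with a red stop bar (42 mm high) at its +y end; origin at the centre of its underside, own y along the travel.
- solvent_bottle: bystander: amber bottle, 60 mm diameter, 130 mm tall; origin at the centre of its underside
- jar: bystander: glass jar, 64 mm diameter, 80 mm tall; origin at the centre of its underside
- rubber_ring: bystander: flat black rubber ring without a handle, 70 mm diameter, 12 mm thick (not one of the spacers); origin at the centre of its underside
- screwdriver: bystander: screwdriver lying on the bench, 40 mm high at most; its origin lies under its middle, its length along own x
- beaker: bystander: small open beaker, 68 mm diameter, 85 mm tall; origin at the centre of its underside
- dish: bystander: shallow white dish, 90 mm diameter, 18 mm tall; origin at the centre of its underside
- mouse: bystander: computer mouse, 105 x 60 x 36 mm; origin at the centre of its underside
Mind the look-alikes: they are no part of the job. Several things have the shape of the spacer_large; the one meant has the colours described above.

How it is judged:
By the outcome, as a careful person would: the job done as asked, in the order asked, and still so for the second after the job is handed in, with the robot touching nothing.
It also fails if it takes over 72 s, if anything falls off the work surface, if the arm or the gripper's body presses on something with over 40 N, if the wrist force passes 120 N, or if a joint passes its speed limit or range.

### The arm

A 6-joint arm with a two-finger parallel gripper is mounted at the origin on the work surface. World frame = base frame: x ahead of the robot, y to its left, z up, the work surface at z = 0. Lengths are in m, angles in degrees, forces in N, time in s.
With the tool pointing down it reaches from about 0.3 to 0.75 m from the base axis. Payload 8.5 kg.
Tool frame: the origin (TCP) lies on the mounting face of the last link; the fingertips stand tip_extent ahead of it and the grasp point (between the pads) lies 155 mm ahead of it (tip_extent is the distance from the TCP to the fingertips, in m); z points along the fingers, y is the line along which they close (so a half turn about z gives the same grasp; the last joint's range is limited). The gripper opens to 85 mm and grips with 20 to 120 N. Pads are 22 mm wide; open, the fingers measure 114 mm over their backs; the gripper's body (76 mm by 85 mm) begins 54 mm behind the grasp point. The pads swing forward as they close: fully open they stand 13 mm farther back than shut.
Start: joints at [59.227, 21.807, 74.336, -0, 83.858, -12.336], TCP at [0.174, 0.522, 0.405] pointing down, gripper open.
Joint ranges: [-178.18, 178.18], [-50.72, 133.34], [12.68, 142.11], [-81.47, 261.47], [9.98, 163.14], [-165.26, 165.26]. Speed limits (degrees/s): [136.94, 136.94, 180, 180, 180, 180].

### API

Orientations are given as a 3x3 rotation matrix whose columns are the frame's x, y, z axes.
In Python, from rig import observe, get_image, camera_params, close_job, tip_extent gives the robot as it stands.
- The arm moves only by the shell command python3 -m creep 'ROWS' [FORCE]. ROWS is JSON, a list of rows, each an object with "jaw": the gripper's target within -1 to 1 (shut at 1, half-way at 0, fully open at -1); "travel": the shift along the world's x, y, z in mm, a list of three; "roll": the turn about the world's z in rad. A call has 1 to 12 rows; each row is the pose to reach, as a shift and turn from the pose commanded when the call began; what a row does not reach only later rows make up. A row lasts 1/10 s, in which the tool goes at most 50 mm and 8.59 degrees, less where a joint would pass 70% of its speed; a pose out of reach is approached as far as the arm can. A call with a gripper value outside its range is refused whole. The fingers move at their own pace and stop on an object; FORCE is the grip in N (left out, the last holds). Time passes only in rows, so rows that repeat a pose let the fingers close. It gives the time, the measured TCP pose, the force, the opening and the grip force at its end, in the units of the state.
- observe(): the state, without advancing time (a new reading comes with each control period).
- get_image(name): name is "side" or "top"; returns (picture, depth): 420x560x3 uint8, red, green, blue; 420x560 float32, m along the optical axis (not along the pixel's ray), 0 where there is no reading.
- camera_params(name): a dict with "mtx" (3x3 intrinsics, pixels), "extrinsics" (4x4, takes a point from camera to world coordinates). Camera axes: x right, y down, z forward; pixel columns grow to the right and rows downward; lengths in m; the calibration is good to about 2 mm. A picture is of the moment at which its call begins. camera_params takes no time and is no camera call.
- close_job(): hands the job in; it is judged then, once.
The state is a dict: "time_s": time; "q": joint angles; "qvel": joint speeds; "joint_efforts": joint torques, N m; "position": TCP position; "tool_rot": TCP orientation; "ft_force": force on the tool from outside, world axes, zero at the start; "wrist_torque": the same for the moment, N m; "grip_width": finger opening in m; "gripper_force": force on a finger pad.
Only numpy, scipy, OpenCV 4.12 (cv2) and the standard library are available. Lean on these libraries where they do the work, as an engineer would, in place of code of your own. Each camera call takes 0.05 s, during which the arm holds its last target. There are 200 camera calls.

## Working session

There is one attempt and no reset: what is moved stays moved. The work goes in short steps, Python scripts to look and compute and a shell command to move; the robot and the scene stay as the last step left them, time stands still between calls to the robot, and variables do not carry over. Pictures are saved under pics/ and viewed, at most 10 in all, crops included, and the job is handed in when it is done.

```bash
mkdir -p pics; ls
python3 - <<'E'
from rig import *
import cv2,numpy as np
for n in("top","side"):
    p,d=get_image(n); cv2.imwrite(f"pics/{n}0.png",p[:,:,::-1]); np.save(f"pics/{n}0.npy",d); c=camera_params(n); print(n,c["mtx"],c["extrinsics"])
print(observe(), tip_extent if not callable(tip_extent) else tip_extent())
E
```

```text
pics
top [[457.43165264   0.         276.53043166]
 [  0.         457.43165264 217.62791232]
 [  0.           0.           1.        ]] [[ 3.03175029e-02 -9.91585040e-01  1.25856893e-01  3.51397530e-01]
 [-9.99528752e-01 -3.06816198e-02 -9.55206862e-04 -9.99144292e-02]
 [ 4.80866217e-03 -1.25768624e-01 -9.92047947e-01  1.58502661e+00]
 [ 0.00000000e+00  0.00000000e+00  0.00000000e+00  1.00000000e+00]]
side [[379.21569241   0.         277.62577005]
 [  0.         379.21569241 210.70249609]
 [  0.           0.           1.        ]] [[-0.99471052 -0.04294475  0.09330982  0.44029992]
 [-0.10234666  0.49153679 -0.8648218   0.86319298]
 [-0.00872565 -0.8697973  -0.49333207  0.63047188]
 [ 0.          0.          0.          1.        ]]
{'time_s': 0.1, 'q': array([ 5.92276929e+01,  2.18384984e+01,  7.43800416e+01,  9.80355920e-04,
        8.38573542e+01, -1.23352512e+01]), 'qvel': array([-0.05058348, -0.0129197 , -0.27709425, -0.06293118, -0.08517819,
        0.03278122]), 'joint_efforts': array([ 3.98487377e-03, -4.49219441e+01, -2.31657851e+01, -1.54461818e-04,
        3.59939288e-03, -5.25605628e-05]), 'position': array([0.17392109, 0.52173822, 0.40416271]), 'tool_rot': array([[-9.48670981e-01,  3.16263956e-01, -6.92320044e-04],
       [ 3.16264572e-01,  9.48670356e-01, -1.12940384e-03],
       [ 2.99593776e-04, -1.29038895e-03, -9.99999123e-01]]), 'ft_force': array([0.01425239, 0.1384535 , 0.44940811]), 'wrist_torque': array([-0.02480361,  0.02474885, -0.01326239]), 'gripper_force': 0.0, 'grip_width': 0.0856462747922221} 0.1734
```

View pics/top0.png

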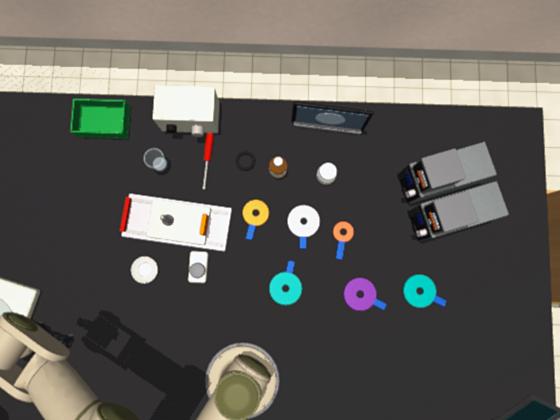

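View pics/side0.png

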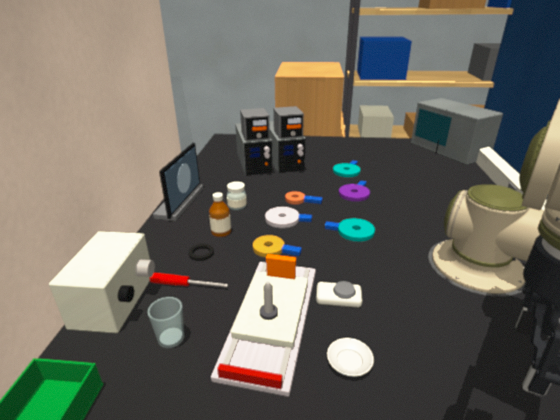

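The top view shows the silver spacer at (303,221), brass at (256,212) and copper at (343,231), with handles pointing down towards the robot. The carriage spindle is near (167,220), the orange plate at (205,224) and the red stop at (126,214), so travel is about +y. The teal and purple discs are look-alikes. Next I measure these with both cameras.

```bash
cat > h.py <<'E'
from rig import *
import cv2,numpy as np
C={n:camera_params(n) for n in("top","side")}
def ray(n,uv,z):
    uv=np.atleast_2d(np.asarray(uv,float)); K=C[n]["mtx"];E=C[n]["extrinsics"]
    d=np.c_[(uv-[K[0,2],K[1,2]])/[K[0,0],K[1,1]],np.ones(len(uv))]@E[:3,:3].T
    o=E[:3,3]; return o+d*((z-o[2])/d[:,2])[:,None]
def proj(n,P):
    K=C[n]["mtx"];E=C[n]["extrinsics"]; c=(np.atleast_2d(P)-E[:3,3])@E[:3,:3]; p=c@K.T; return p[:,:2]/p[:,2:]
def cloud(n,d):
    v,u=np.mgrid[:420,:560]; K=C[n]["mtx"];E=C[n]["extrinsics"]
    p=np.stack([(u-K[0,2])/K[0,0]*d,(v-K[1,2])/K[1,1]*d,d],-1); return p@E[:3,:3].T+E[:3,3]
def hsv(n,p): return cv2.cvtColor(p,cv2.COLOR_RGB2HSV).astype(int)
def comp(mask,seed):
    """pixels of the component nearest seed"""
    _,l,st,ct=cv2.connectedComponentsWithStats(mask.astype(np.uint8),connectivity=8)
    ok=[i for i in range(1,len(st)) if st[i,4]>=12]
    i=min(ok,key=lambda i:np.hypot(*(ct[i]-seed))); return l==i
def spacer(n,p,seed,hseed,kind,z=0.016):
    h=hsv(n,p); H,S,V=h[...,0],h[...,1],h[...,2]
    m={'large':(S<50)&(V>130),'medium':(H>15)&(H<32)&(S>110)&(V>90),'small':((H<14)|(H>175))&(S>100)&(V>90)}[kind]
    d=comp(m,seed); b=comp((H>100)&(H<125)&(S>120)&(V>60),hseed)
    c=max(cv2.findContours(d.astype(np.uint8),cv2.RETR_EXTERNAL,cv2.CHAIN_APPROX_NONE)[0],key=len)[:,0]
    P=ray(n,c,z)[:,:2]; (x,y),r=cv2.minEnclosingCircle(P.astype(np.float32))
    A=np.c_[2*P,np.ones(len(P))]; s=np.linalg.lstsq(A,(P**2).sum(1),rcond=None)[0]
    vu=np.argwhere(b)[:,::-1]; B=ray(n,vu,z)[:,:2].mean(0)
    return s[:2],np.sqrt(s[2]+s[:2]@s[:2]),B
E
python3 - <<'E'
from h import *
T=cv2.imread("pics/top0.png")[:,:,::-1].copy();S=cv2.imread("pics/side0.png")[:,:,::-1].copy()
for n,p,L in(("top",T,{'large':((303,221),(303,242)),'medium':((256,212),(250,232)),'small':((343,231),(340,250))}),
             ("side",S,{'large':((283,216),(306,217)),'medium':((268,245),(292,250)),'small':((295,197),(314,199))})):
    for k,(s,hs) in L.items():
        c,r,B=spacer(n,p,s,hs,k); v=c-B; print(n,k,c.round(4),"r",r.round(4),"hd",np.hypot(*v).round(4),"yaw",np.degrees(np.arctan2(v[1],v[0])).round(1))
d=np.load("pics/top0.npy"); P=cloud("top",d)
a=P[190:255,115:240].reshape(-1,3)
s=a[(a[:,2]>.07)]; print("high",len(s)); 
h=hsv("top",T); o=((h[...,0]>5)&(h[...,0]<20)&(h[...,1]>150)); o[:,230:]=0;o[:190]=0;o[260:]=0
print("orange",P[o][:,:].round(3)[::4])
sp=a[(a[:,2]>.06)&(a[:,1]>np.median(P[o][:,1])+.05)]; print(sp.round(3)[::2])
ct=cv2.resize(T[185:260,110:245],None,fx=5.9,fy=5.9,interpolation=cv2.INTER_CUBIC); cv2.imwrite("pics/ct.png",ct[:,:,::-1])
cs=cv2.resize(S[240:395,205:365],None,fx=3.8,fy=3.8,interpolation=cv2.INTER_CUBIC); cv2.imwrite("pics/cs.png",cs[:,:,::-1]); print(ct.shape,cs.shape)
E
```

```text
top large [ 0.5436 -0.1938] r 0.0547 hd 0.0763 yaw -0.6
top medium [ 0.5679 -0.0273] r 0.0455 hd 0.0718 yaw -12.1
top small [ 0.5113 -0.3316] r 0.0355 hd 0.0675 yaw -8.5
side large [ 0.5402 -0.1827] r 0.0601 hd 0.075 yaw -3.5
side medium [ 0.5477 -0.0091] r 0.0583 hd 0.053 yaw -10.9
side small [ 0.5075 -0.3157] r 0.0447 hd 0.0662 yaw -8.0
high 197
orange [[0.545 0.141 0.093]
 [0.541 0.136 0.1  ]
 [0.538 0.139 0.1  ]
 [0.542 0.131 0.069]
 [0.536 0.134 0.09 ]
 [0.531 0.139 0.098]
 [0.537 0.132 0.058]
 [0.529 0.133 0.096]
 [0.525 0.136 0.097]
 [0.522 0.143 0.092]
 [0.527 0.132 0.056]
 [0.519 0.133 0.092]
 [0.516 0.136 0.089]
 [0.513 0.143 0.089]
 [0.516 0.134 0.063]
 [0.509 0.136 0.092]
 [0.505 0.138 0.097]
 [0.502 0.145 0.095]
 [0.507 0.135 0.052]
 [0.499 0.139 0.09 ]
 [0.495 0.147 0.1  ]
 [0.497 0.136 0.085]
 [0.492 0.141 0.095]
 [0.488 0.147 0.097]
 [0.491 0.137 0.076]
 [0.486 0.138 0.091]
 [0.482 0.144 0.096]
 [0.487 0.138 0.047]
 [0.484 0.138 0.046]]
[[0.538 0.267 0.114]
 [0.535 0.269 0.119]
 [0.535 0.263 0.117]
 [0.531 0.275 0.118]
 [0.53  0.266 0.127]
 [0.532 0.262 0.117]
 [0.534 0.261 0.096]
 [0.527 0.273 0.125]
 [0.527 0.266 0.128]
 [0.528 0.261 0.122]
 [0.53  0.259 0.104]
 [0.535 0.261 0.069]
 [0.524 0.27  0.122]
 [0.525 0.265 0.12 ]
 [0.526 0.26  0.111]
 [0.529 0.26  0.087]
 [0.532 0.258 0.065]
 [0.522 0.268 0.119]
 [0.523 0.263 0.11 ]
 [0.524 0.259 0.101]
 [0.527 0.258 0.08 ]
 [0.52  0.267 0.108]
 [0.521 0.263 0.097]
 [0.522 0.258 0.09 ]
 [0.518 0.268 0.092]
 [0.52  0.264 0.079]
 [0.522 0.262 0.062]]
(442, 796, 3) (589, 608, 3)
```

View pics/ct.png

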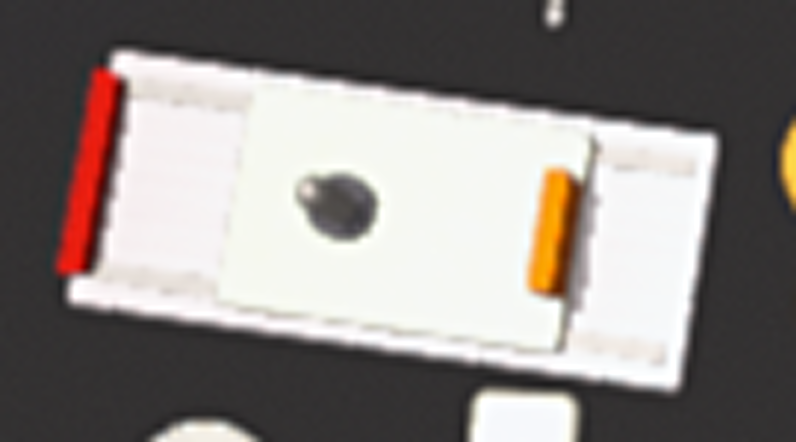

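View pics/cs.png

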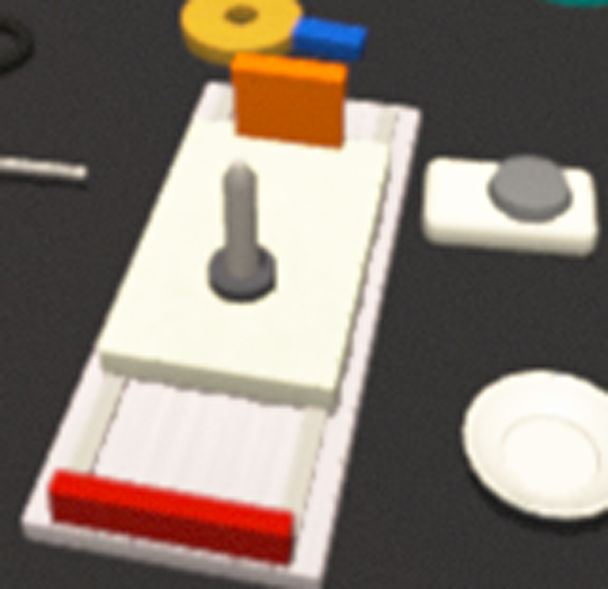

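The top crop shows the spindle tip near (314,189), the boss centre at (341,206), the rail corners at (112,50), (718,135), (678,388) and (68,303), and the orange plate at (553,232). The side crop shows the boss at (242,268) and the tip at (240,163).

Run:
```python
from h import *
t=lambda p:(np.atleast_2d(p)+.5)/5.9-.5+[110,185]
s=lambda p:(np.atleast_2d(p)+.5)/3.8-.5+[205,240]
R=ray("top",t([(112,50),(718,135),(678,388),(68,303)]),.016)[:,:2]; print("rail",R.round(4),"centre",R.mean(0).round(4))
for a,b in((1,0),(2,3)): v=R[b]-R[a]; print("len",np.hypot(*v),"yaw of y axis-90",np.degrees(np.arctan2(-v[0],v[1])))
v=R[0]-R[3];print("w",np.hypot(*v),np.degrees(np.arctan2(v[1],v[0])))
print("boss",ray("top",t((341,206)),.05).round(4),ray("side",s((242,268)),.05).round(4))
print("tip",ray("top",t((312,188)),.123).round(4),ray("side",s((240,163)),.124).round(4))
print("plate top", ray("top",t([(553,170),(574,173),(530,290),(555,295)]),.096).round(4))
# bores
T=cv2.imread("pics/top0.png");S=cv2.imread("pics/side0.png")
for n,im,L in (("top",T,[(.5436,-.1938),(.5679,-.0273),(.5113,-.3316)]),("side",S,[(.5436,-.1938),(.5679,-.0273),(.5113,-.3316)])):
    g=cv2.cvtColor(im,cv2.COLOR_BGR2GRAY).astype(float)
    for c in L:
        # weighted darkness centroid within 18 mm at z=.016
        u,v=np.meshgrid(np.arange(560),np.arange(420)); q=proj(n,[*c,.016])[0]
        m=np.argwhere((abs(u-q[0])<14)&(abs(v-q[1])<14))[:,::-1]; P=ray(n,m,.016)[:,:2]; k=np.hypot(*(P-c).T)<.021
        w=g[m[k][:,1],m[k][:,0]]; w=np.clip(np.percentile(w,75)-w-25,0,None); print(n,"bore",c,(w@P[k]/w.sum()).round(4))
```

```text
rail [[0.6206 0.4152]
 [0.5811 0.0564]
 [0.432  0.0733]
 [0.4706 0.4302]] centre [0.5261 0.2438]
len 0.36099714868697647 yaw of y axis-90 -6.281946153207796
len 0.3590136272584159 yaw of y axis-90 -6.16097584245632
w 0.1507557408180236 -5.69524424377545
boss [[0.5284 0.2668 0.05  ]] [[0.526  0.2729 0.05  ]]
tip [[0.5293 0.2658 0.123 ]] [[0.5257 0.2711 0.124 ]]
plate top [[0.5469 0.1393 0.096 ]
 [0.5455 0.1276 0.096 ]
 [0.4795 0.1486 0.096 ]
 [0.4772 0.1347 0.096 ]]
top bore (0.5436, -0.1938) [ 0.5428 -0.1941]
top bore (0.5679, -0.0273) [ 0.5668 -0.0276]
top bore (0.5113, -0.3316) [ 0.5099 -0.3316]
side bore (0.5436, -0.1938) [ 0.5405 -0.189 ]
side bore (0.5679, -0.0273) [ 0.5645 -0.0225]
side bore (0.5113, -0.3316) [ 0.5077 -0.3272]
```

```bash
python3 -m creep '[{"jaw":0,"travel":[20,-49,-8],"roll":0.10},{"jaw":0,"travel":[38,-92,-15],"roll":0.2},{"jaw":0,"travel":[56,-136,-24],"roll":0.3},{"jaw":0,"travel":[74,-180,-32],"roll":0.3},{"jaw":0,"travel":[92,-224,-40],"roll":0.3},{"jaw":0,"travel":[110,-268,-48],"roll":0.3},{"jaw":0,"travel":[128,-312,-56],"roll":0.3},{"jaw":0,"travel":[146,-356,-64],"roll":0.3},{"jaw":0,"travel":[164,-400,-72],"roll":0.3},{"jaw":0,"travel":[182,-444,-80],"roll":0.3},{"jaw":0,"travel":[200,-488,-88],"roll":0.3},{"jaw":0,"travel":[218,-532,-96],"roll":0.3}]' 100 && python3 -m creep '[{"jaw":0,"travel":[18,-44,-8],"roll":0},{"jaw":0,"travel":[36,-88,-16],"roll":0},{"jaw":0,"travel":[54,-132,-24],"roll":0},{"jaw":0,"travel":[66,-160,-44],"roll":0},{"jaw":0,"travel":[75,-180,-80],"roll":0},{"jaw":0,"travel":[75,-180,-110],"roll":0},{"jaw":0,"travel":[75,-180,-110],"roll":0},{"jaw":0,"travel":[75,-180,-110],"roll":0}]'
python3 - <<'E'
from h import *
print(tip_extent)
p,d=get_image("top");q,e=get_image("side")
a=cv2.resize(p[180:300,250:390],None,fx=4,fy=4,interpolation=cv2.INTER_CUBIC);b=cv2.resize(q[120:300,230:380],None,fx=2.6667,fy=2.6667,interpolation=cv2.INTER_CUBIC)[:480]
cv2.imwrite("pics/v1.png",np.hstack([a[:480],b[:480,:240]])[:,:,::-1]);cv2.imwrite("pics/v1s.png",b[:,:,::-1])
E
```

```text
time_s: 1.3
position: [0.3922, -0.0123, 0.3084]
tool_rot: [[-1.0, 0.022, 0.0], [0.022, 1.0, 0.0], [0.0, 0.0, -1.0]]
ft_force: [0.5, 0.2, -0.1]
grip_width: 0.0426
gripper_force: 0.0
time_s: 2.1
position: [0.467, -0.1901, 0.1991]
tool_rot: [[-1.0, 0.022, -0.001], [0.022, 1.0, 0.001], [0.001, 0.001, -1.0]]
ft_force: [0.3, -0.7, 0.4]
grip_width: 0.0427
gripper_force: 0.0
0.1734
```

View pics/v1s.png

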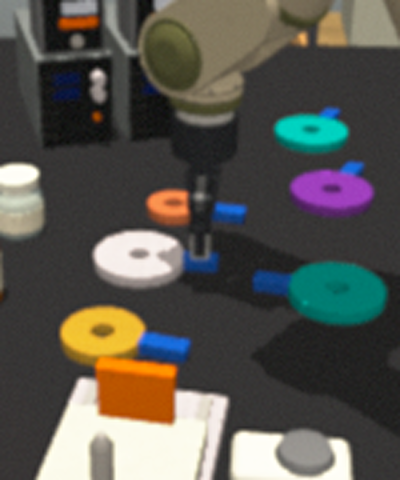

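The fingers sit above the middle of the silver spacer's blue handle at (200,258). I descend and grip.

```bash
python3 -m creep '[{"jaw":0,"travel":[0,0,-13],"roll":0},{"jaw":0,"travel":[0,0,-23],"roll":0},{"jaw":0,"travel":[0,0,-24],"roll":0},{"jaw":1,"travel":[0,0,-24],"roll":0},{"jaw":1,"travel":[0,0,-24],"roll":0},{"jaw":1,"travel":[0,0,-24],"roll":0},{"jaw":1,"travel":[0,0,-24],"roll":0},{"jaw":1,"travel":[0,0,-24],"roll":0}]' 110
```

```text
time_s: 3.0
position: [0.467, -0.1902, 0.1758]
tool_rot: [[-1.0, 0.022, 0.001], [0.022, 1.0, -0.001], [-0.001, -0.001, -1.0]]
ft_force: [-1.1, 0.5, 5.4]
grip_width: 0.0193
gripper_force: 108.5
```

```bash
python3 -m creep '[{"jaw":1,"travel":[0,0,8],"roll":0},{"jaw":1,"travel":[0,0,30],"roll":0},{"jaw":1,"travel":[0,0,65],"roll":0},{"jaw":1,"travel":[0,0,100],"roll":0},{"jaw":1,"travel":[0,15,135],"roll":0},{"jaw":1,"travel":[0,45,155],"roll":0},{"jaw":1,"travel":[-3,80,160],"roll":0},{"jaw":1,"travel":[-5,120,160],"roll":0},{"jaw":1,"travel":[-7,160,160],"roll":0},{"jaw":1,"travel":[-9,200,160],"roll":0},{"jaw":1,"travel":[-11,240,160],"roll":0},{"jaw":1,"travel":[-12,280,160],"roll":0}]' && python3 -m creep '[{"jaw":1,"travel":[-1,40,0],"roll":0},{"jaw":1,"travel":[-2,80,0],"roll":0},{"jaw":1,"travel":[-3,115,0],"roll":0},{"jaw":1,"travel":[-3,140,0],"roll":0},{"jaw":1,"travel":[-3,155,0],"roll":0},{"jaw":1,"travel":[-3,161,0],"roll":0},{"jaw":1,"travel":[-3,161,0],"roll":0},{"jaw":1,"travel":[-3,161,0],"roll":0},{"jaw":1,"travel":[-3,161,0],"roll":0}]'
cat > look.py <<'E'
from h import *
import sys
k=sys.argv[1]; zt=float(sys.argv[2]); name=sys.argv[3]
p,d=get_image("top");q,e=get_image("side")
cen=np.array([float(sys.argv[4]),float(sys.argv[5])])
for n,im in(("top",p),("side",q)):
    s=proj(n,[*cen,zt])[0]; hs=proj(n,[*(cen-[.06,0]),zt])[0]
    try:
        c,r,B=spacer(n,im,s,hs,k,zt); print(n,c.round(4),r.round(4))
    except Exception as ex: print(n,ex)
    g=cv2.cvtColor(im,cv2.COLOR_RGB2GRAY).astype(float)
P=cloud("top",d).reshape(-1,3); m=(np.hypot(*(P[:,:2]-cen).T)<.06)&(P[:,2]>zt-.02); print("disc z",np.median(P[m][:,2]),P[m].mean(0).round(4))
A=np.c_[P[m][:,:2]-cen,np.ones(m.sum())]; print("tilt",np.linalg.lstsq(A,P[m][:,2],rcond=None)[0].round(3))
s=proj("top",[*cen,zt])[0].astype(int);t=proj("side",[*cen,zt-.05])[0].astype(int)
a=cv2.resize(p[s[1]-35:s[1]+35,s[0]-30:s[0]+30],(411,480),interpolation=cv2.INTER_CUBIC);print("top crop origin",s-[30,35],"x6.857")
b=cv2.resize(q[max(t[1]-80,0):max(t[1]-80,0)+160,t[0]-60:t[0]+60],(360,480),interpolation=cv2.INTER_CUBIC);print("side crop origin",t[0]-60,max(t[1]-80,0),"x3")
cv2.imwrite(f"pics/{name}.png",np.hstack([a,b])[:,:,::-1])
o=observe();print(o["position"].round(4),o["tool_rot"].round(3),o["ft_force"].round(1),o["grip_width"],o["time_s"])
E
python3 look.py large .176 v2 .527 .2695
```

```text
time_s: 4.2
position: [0.4542, 0.0914, 0.3354]
tool_rot: [[-1.0, 0.022, 0.0], [0.022, 1.0, -0.0], [-0.0, -0.0, -1.0]]
ft_force: [1.5, 0.1, -2.4]
grip_width: 0.019
gripper_force: 108.1
time_s: 5.1
position: [0.4521, 0.2498, 0.3348]
tool_rot: [[-1.0, 0.023, -0.0], [0.023, 1.0, -0.0], [0.0, -0.0, -1.0]]
ft_force: [-0.4, -0.4, -3.0]
grip_width: 0.019
gripper_force: 108.1
top [0.475  0.3358] 0.028
side [0.5266 0.3883] 0.1284
disc z 0.17558930983058008 [0.5232 0.2491 0.2637]
tilt [-2.981  1.265  0.278]
top crop origin [127 179] x6.857
side crop origin 207 201 x3
[0.4521 0.25   0.3348] [[-1.     0.023 -0.   ]
 [ 0.023  1.    -0.   ]
 [ 0.    -0.    -1.   ]] [ 0.2  0.6 -1.5] 0.0193666717366051 5.2
```

View pics/v2.png

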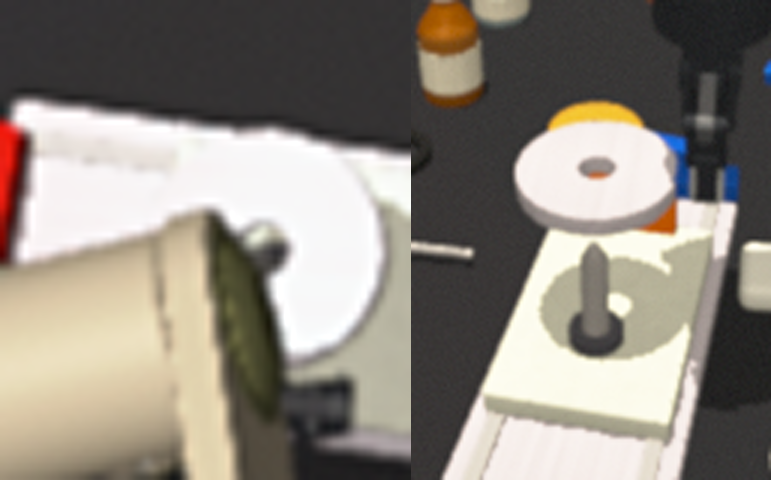

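The side view shows the bore at crop (597,167) and the tip at (594,247). The top view is partly hidden by the arm, with the disc centre near (263,252). I stopped about 20 mm short in y, so I work out the rest.

Run:
```python
from h import *
for n,uv,ref in(("side",(269.0,256.7),(.5258,.2715)),("top",(164.9,215.3),(.5288,.2663))):
    b=ray(n,uv,.175)[0]; print(n,b.round(4),"need",((np.array(ref)-b[:2])*1000).round(1))
q,e=get_image("side")
# where the spindle axis above the tip would appear vs bore
```

```text
side [0.5245 0.2523 0.175 ] need [ 1.3 19.2]
top [0.5268 0.2455 0.175 ] need [ 2.  20.8]
```

```bash
python3 -m creep '[{"jaw":1,"travel":[1,10,0],"roll":0},{"jaw":1,"travel":[2,20,-5],"roll":0},{"jaw":1,"travel":[2,20,-15],"roll":0},{"jaw":1,"travel":[2,20,-27],"roll":0},{"jaw":1,"travel":[2,20,-27],"roll":0},{"jaw":1,"travel":[2,20,-27],"roll":0}]'; python3 look.py large .148 v3 .527 .2695 | tail -5
python3 - <<'E'
import cv2; im=cv2.imread("pics/v3.png")[60:340,411:]; cv2.imwrite("pics/v3b.png",cv2.resize(im,None,fx=2,fy=2,interpolation=cv2.INTER_CUBIC))
E
```

```text
time_s: 5.85
position: [0.454, 0.2708, 0.3074]
tool_rot: [[-1.0, 0.022, -0.001], [0.022, 1.0, -0.0], [0.001, -0.0, -1.0]]
ft_force: [-0.5, -0.7, -1.7]
grip_width: 0.0189
gripper_force: 108.2
top crop origin [129 181] x6.857
side crop origin 207 211 x3
[0.454  0.2708 0.308 ] [[-1.     0.022  0.001]
 [ 0.022  1.     0.   ]
 [-0.001  0.    -1.   ]] [-0.4  0.4 -2.1] 0.01940868191502897 5.95
```

View pics/v3b.png

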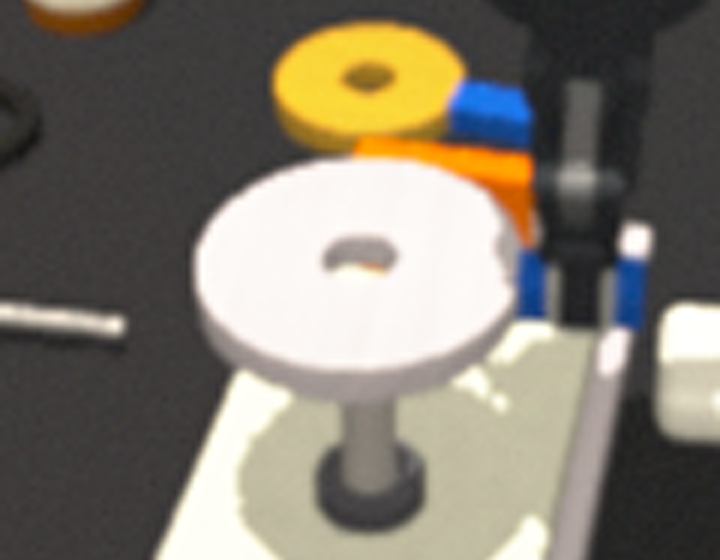

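The bore rim is centred at (361,256) and the spindle line at about (366,400). I compute the residual offset.

Run:
```python
from h import *
uv=lambda x,y:(207+x/6-.33,211+(60+y/2)/3-.33)
b=ray("side",uv(361,256),.3078-.1758+.016)[0];print(b.round(4),"need",((np.array([.5258,.2715])-b[:2])*1000).round(1))
for z in(.06,.09,.125,.148): print(z,proj("side",[.5258,.2715,z]).round(1))
print(uv(369,460),uv(369,400),uv(361,256))
```

```text
[0.5271 0.2716 0.148 ] need [-1.3 -0.1]
0.06 [[268.4 306.2]]
0.09 [[268.1 295.4]]
0.125 [[267.7 282.3]]
0.148 [[267.5 273.3]]
(268.17, 307.3366666666667) (268.17, 297.3366666666667) (266.8366666666667, 273.3366666666667)
```

```bash
python3 -m creep '[{"jaw":1,"travel":[-1,0,-5],"roll":0},{"jaw":1,"travel":[-1,0,-12],"roll":0},{"jaw":1,"travel":[-1,0,-19],"roll":0},{"jaw":1,"travel":[-1,0,-26],"roll":0},{"jaw":1,"travel":[-1,0,-30],"roll":0},{"jaw":1,"travel":[-1,0,-30],"roll":0}]'
```

```text
time_s: 6.55
position: [0.4529, 0.2707, 0.277]
tool_rot: [[-1.0, 0.022, -0.001], [0.022, 1.0, -0.0], [0.001, -0.0, -1.0]]
ft_force: [0.4, 0.2, -2.4]
grip_width: 0.0189
gripper_force: 108.2
```

```bash
python3 -m creep '[{"jaw":1,"travel":[0,0,-10],"roll":0},{"jaw":1,"travel":[0,0,-20],"roll":0},{"jaw":1,"travel":[0,0,-30],"roll":0},{"jaw":1,"travel":[0,0,-38],"roll":0},{"jaw":1,"travel":[0,0,-44],"roll":0},{"jaw":1,"travel":[0,0,-47],"roll":0},{"jaw":1,"travel":[0,0,-48],"roll":0},{"jaw":1,"travel":[0,0,-48],"roll":0}]'
```

```text
time_s: 7.35
position: [0.453, 0.2708, 0.2298]
tool_rot: [[-1.0, 0.022, 0.0], [0.022, 1.0, 0.0], [-0.0, 0.0, -1.0]]
ft_force: [0.4, -0.7, -1.4]
grip_width: 0.0187
gripper_force: 108.2
```

```bash
python3 -m creep '[{"jaw":1,"travel":[0,0,-1],"roll":0},{"jaw":1,"travel":[0,0,-2],"roll":0},{"jaw":1,"travel":[0,0,-3],"roll":0},{"jaw":1,"travel":[0,0,-3],"roll":0},{"jaw":1,"travel":[0,0,-3],"roll":0}]'
```

```text
time_s: 7.85
position: [0.4529, 0.2708, 0.2267]
tool_rot: [[-1.0, 0.022, -0.0], [0.022, 1.0, 0.0], [0.0, 0.0, -1.0]]
ft_force: [0.5, -0.3, -2.7]
grip_width: 0.0193
gripper_force: 108.2
```

```bash
python3 -m creep '[{"jaw":1,"travel":[0,0,-0.5],"roll":0},{"jaw":1,"travel":[0,0,-1],"roll":0},{"jaw":1,"travel":[0,0,-1.3],"roll":0},{"jaw":1,"travel":[0,0,-1.3],"roll":0},{"jaw":1,"travel":[0,0,-1.3],"roll":0}]'
```

```text
time_s: 8.35
position: [0.4529, 0.2708, 0.2256]
tool_rot: [[-1.0, 0.022, 0.0], [0.022, 1.0, 0.0], [-0.0, 0.0, -1.0]]
ft_force: [-0.6, -1.1, 2.4]
grip_width: 0.019
gripper_force: 108.6
```

```bash
python3 -m creep '[{"jaw":1,"travel":[0,0,-0.3],"roll":0},{"jaw":0.4,"travel":[0,0,-0.3],"roll":0},{"jaw":0,"travel":[0,0,-0.3],"roll":0},{"jaw":0,"travel":[0,0,-0.3],"roll":0},{"jaw":0,"travel":[0,0,5],"roll":0},{"jaw":0,"travel":[0,0,25],"roll":0},{"jaw":0,"travel":[0,0,65],"roll":0},{"jaw":0,"travel":[0,0,100],"roll":0},{"jaw":0,"travel":[5,-35,110],"roll":-0.05},{"jaw":0,"travel":[11,-80,110],"roll":-0.12},{"jaw":0,"travel":[18,-125,110],"roll":-0.187},{"jaw":0,"travel":[24,-170,110],"roll":-0.187}]' && python3 -m creep '[{"jaw":0,"travel":[6,-40,0],"roll":0},{"jaw":0,"travel":[12,-80,0],"roll":0},{"jaw":0,"travel":[16,-110,-30],"roll":0},{"jaw":0,"travel":[16,-110,-75],"roll":0},{"jaw":0,"travel":[16,-110,-115],"roll":0},{"jaw":0,"travel":[16,-110,-130],"roll":0},{"jaw":0,"travel":[16,-110,-130],"roll":0},{"jaw":0,"travel":[16,-110,-130],"roll":0}]'; python3 look.py large .066 v4 .527 .2695 | tail -3
python3 - <<'E'
import cv2,numpy as np
from h import *
a=cv2.imread("pics/v4.png"); q,e=get_image("side"); b=cv2.resize(q[170:330,220:340],(360,480),interpolation=cv2.INTER_CUBIC)[:,:,::-1]
cv2.imwrite("pics/v4b.png",np.hstack([b,a[:,411:]]))
E
```

```text
time_s: 9.55
position: [0.4768, 0.0992, 0.336]
tool_rot: [[-0.978, 0.209, 0.001], [0.209, 0.978, -0.0], [-0.001, 0.0, -1.0]]
ft_force: [1.8, 0.5, 0.4]
grip_width: 0.0426
gripper_force: 0.0
time_s: 10.35
position: [0.4933, -0.0093, 0.2062]
tool_rot: [[-0.978, 0.207, 0.001], [0.207, 0.978, -0.0], [-0.001, -0.0, -1.0]]
ft_force: [-0.0, 0.7, 0.3]
grip_width: 0.0427
gripper_force: 0.0
[ 0.4933 -0.0092  0.2068] [[-0.978  0.207  0.003]
 [ 0.207  0.978 -0.001]
 [-0.003 -0.    -1.   ]] [ 0.4 -0.7  1. ] 0.042543312060550266 10.45
```

View pics/v4b.png

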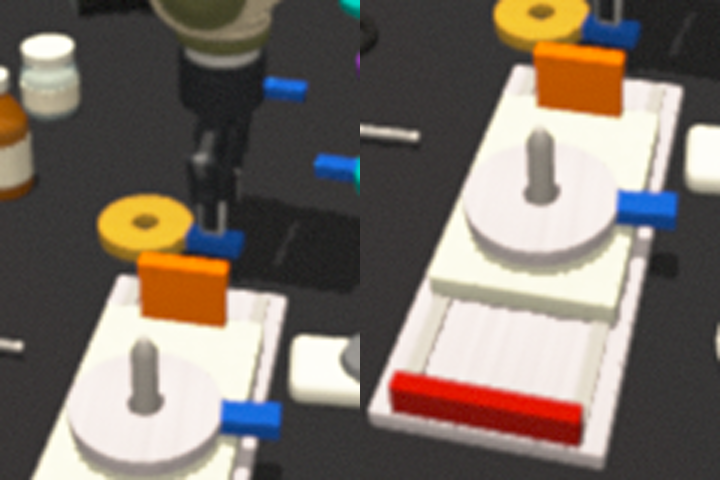

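The silver spacer lies flat on the boss. The fingers straddle the brass handle at (215,235), so I grip it and re-measure the bore numerically in the side camera.

```bash
python3 -m creep '[{"jaw":0,"travel":[0,0,-15],"roll":0},{"jaw":0,"travel":[0,0,-28],"roll":0},{"jaw":0,"travel":[0,0,-30.5],"roll":0},{"jaw":1,"travel":[0,0,-30.5],"roll":0},{"jaw":1,"travel":[0,0,-30.5],"roll":0},{"jaw":1,"travel":[0,0,-30.5],"roll":0},{"jaw":1,"travel":[0,0,-30.5],"roll":0}]' 118
cat > bore.py <<'E'
from h import *
import sys
x,y,z,rb=[float(a) for a in sys.argv[1:5]]   # expected bore centre, top-face height
for n in sys.argv[5:] or ["side","top"]:
    im,_=get_image(n); g=cv2.cvtColor(im,cv2.COLOR_RGB2GRAY).astype(float); c=np.array([x,y])
    for _ in range(4):
        q=proj(n,[*c,z])[0]; u,v=np.meshgrid(np.arange(560),np.arange(420))
        m=np.argwhere((abs(u-q[0])<14)&(abs(v-q[1])<14))[:,::-1]; P=ray(n,m,z)[:,:2]; k=np.hypot(*(P-c).T)<rb
        w=g[m[k][:,1],m[k][:,0]]; w=np.clip(np.percentile(w,75)-w-25,0,None); c=w@P[k]/w.sum()
    print(n,"bore",c.round(4))
print(observe()["position"].round(4))
E
python3 bore.py .5645 -.0225 .016 .021
```

```text
time_s: 11.2
position: [0.4931, -0.0093, 0.1762]
tool_rot: [[-0.978, 0.207, 0.002], [0.207, 0.978, -0.001], [-0.002, -0.0, -1.0]]
ft_force: [-1.1, 0.2, 5.8]
grip_width: 0.0187
gripper_force: 116.4
side bore [ 0.5647 -0.0219]
top bore [ 0.5679 -0.0273]
[ 0.4931 -0.0093  0.1762]
```

```bash
python3 -m creep '[{"jaw":1,"travel":[0,0,8],"roll":0},{"jaw":1,"travel":[0,0,30],"roll":0},{"jaw":1,"travel":[0,0,65],"roll":0},{"jaw":1,"travel":[0,0,100],"roll":0},{"jaw":1,"travel":[0,10,135],"roll":0},{"jaw":1,"travel":[-5,35,150],"roll":0},{"jaw":1,"travel":[-10,70,150],"roll":0},{"jaw":1,"travel":[-15,105,150],"roll":0},{"jaw":1,"travel":[-20,140,150],"roll":0},{"jaw":1,"travel":[-25,175,150],"roll":0},{"jaw":1,"travel":[-29,210,150],"roll":0},{"jaw":1,"travel":[-33,245,150],"roll":0}]' && python3 -m creep '[{"jaw":1,"travel":[-3,25,0],"roll":0},{"jaw":1,"travel":[-5,40,0],"roll":0},{"jaw":1,"travel":[-6,48,0],"roll":0},{"jaw":1,"travel":[-6,49,-8],"roll":0},{"jaw":1,"travel":[-6,49,-15],"roll":0},{"jaw":1,"travel":[-6,49,-15],"roll":0},{"jaw":1,"travel":[-6,49,-15],"roll":0}]'; python3 look.py medium .151 v5 .527 .2695|tail -4
python3 - <<'E'
import cv2; im=cv2.imread("pics/v5.png")[60:340,411:]; cv2.imwrite("pics/v5b.png",cv2.resize(im,None,fx=2,fy=2,interpolation=cv2.INTER_CUBIC))
E
python3 bore.py .526 .2715 .1515 .016 side
```

```text
time_s: 12.5
position: [0.4592, 0.2372, 0.3258]
tool_rot: [[-0.978, 0.207, 0.0], [0.207, 0.978, 0.0], [-0.0, 0.0, -1.0]]
ft_force: [-0.1, -0.5, -3.1]
grip_width: 0.0189
gripper_force: 115.9
time_s: 13.2
position: [0.4542, 0.2841, 0.3096]
tool_rot: [[-0.978, 0.208, -0.001], [0.208, 0.978, -0.0], [0.001, -0.0, -1.0]]
ft_force: [-0.5, -0.2, -2.0]
grip_width: 0.0188
gripper_force: 116.0
side crop origin 207 210 x3
[0.4542 0.2843 0.3101] [[-0.978  0.208  0.   ]
 [ 0.208  0.978  0.   ]
 [-0.     0.    -1.   ]] [ 0.5  0.2 -2.8] 0.018613719374908876 13.3
side bore [0.5251 0.272 ]
[0.4541 0.2844 0.3101]
```

View pics/v5b.png

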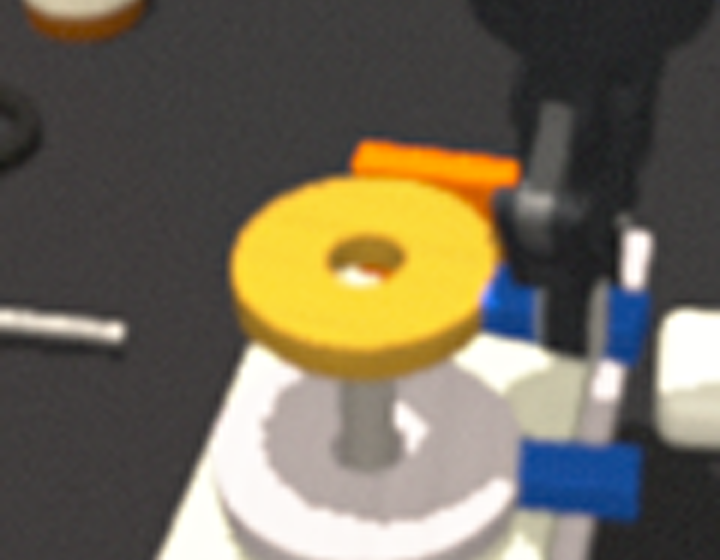

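The brass bore (366,257) lines up with the spindle (368,400). I descend with force checks.

```bash
python3 -m creep '[{"jaw":1,"travel":[0,0,-7],"roll":0},{"jaw":1,"travel":[0,0,-14],"roll":0},{"jaw":1,"travel":[0,0,-21],"roll":0},{"jaw":1,"travel":[0,0,-28],"roll":0},{"jaw":1,"travel":[0,0,-30],"roll":0}]'
```

```text
time_s: 13.85
position: [0.4538, 0.2847, 0.2788]
tool_rot: [[-0.978, 0.207, -0.002], [0.207, 0.978, -0.001], [0.002, -0.001, -1.0]]
ft_force: [-0.3, 0.2, -1.8]
grip_width: 0.0192
gripper_force: 116.0
```

```bash
python3 -m creep '[{"jaw":1,"travel":[0,0,-10],"roll":0},{"jaw":1,"travel":[0,0,-20],"roll":0},{"jaw":1,"travel":[0,0,-28],"roll":0},{"jaw":1,"travel":[0,0,-33],"roll":0},{"jaw":1,"travel":[0,0,-35],"roll":0},{"jaw":1,"travel":[0,0,-35],"roll":0},{"jaw":1,"travel":[0,0,-35],"roll":0}]'
```

```text
time_s: 14.55
position: [0.454, 0.2848, 0.2452]
tool_rot: [[-0.978, 0.207, 0.001], [0.207, 0.978, 0.0], [-0.001, 0.0, -1.0]]
ft_force: [-0.6, -1.0, -2.1]
grip_width: 0.0187
gripper_force: 116.0
```

```bash
python3 -m creep '[{"jaw":1,"travel":[0,0,-1],"roll":0},{"jaw":1,"travel":[0,0,-2],"roll":0},{"jaw":1,"travel":[0,0,-2.7],"roll":0},{"jaw":1,"travel":[0,0,-2.7],"roll":0},{"jaw":1,"travel":[0,0,-2.7],"roll":0}]'
```

```text
time_s: 15.05
position: [0.454, 0.2848, 0.2424]
tool_rot: [[-0.978, 0.207, 0.0], [0.207, 0.978, 0.0], [-0.0, 0.0, -1.0]]
ft_force: [-0.1, -0.5, -1.5]
grip_width: 0.0188
gripper_force: 116.1
```

```bash
python3 -m creep '[{"jaw":1,"travel":[0,0,-0.4],"roll":0},{"jaw":1,"travel":[0,0,-0.8],"roll":0},{"jaw":1,"travel":[0,0,-0.8],"roll":0},{"jaw":1,"travel":[0,0,-0.8],"roll":0}]'
```

```text
time_s: 15.45
position: [0.4538, 0.2848, 0.2418]
tool_rot: [[-0.978, 0.207, 0.0], [0.207, 0.978, 0.0], [-0.0, 0.0, -1.0]]
ft_force: [-3.7, -0.0, 5.9]
grip_width: 0.0186
gripper_force: 116.7
```

```bash
python3 -m creep '[{"jaw":0.4,"travel":[0,0,0],"roll":0},{"jaw":0,"travel":[0,0,0],"roll":0},{"jaw":0,"travel":[0,0,0],"roll":0},{"jaw":0,"travel":[0,0,5],"roll":0},{"jaw":0,"travel":[0,0,25],"roll":0},{"jaw":0,"travel":[0,0,65],"roll":0},{"jaw":0,"travel":[0,-5,95],"roll":0},{"jaw":0,"travel":[-1,-40,110],"roll":0.07},{"jaw":0,"travel":[-3,-85,110],"roll":0.07},{"jaw":0,"travel":[-4,-130,110],"roll":0.07},{"jaw":0,"travel":[-6,-175,110],"roll":0.07},{"jaw":0,"travel":[-7,-220,110],"roll":0.07}]' && python3 -m creep '[{"jaw":0,"travel":[-1,-45,0],"roll":0},{"jaw":0,"travel":[-3,-90,0],"roll":0},{"jaw":0,"travel":[-4,-135,0],"roll":0},{"jaw":0,"travel":[-6,-180,0],"roll":0},{"jaw":0,"travel":[-7,-225,0],"roll":0},{"jaw":0,"travel":[-8,-270,0],"roll":0},{"jaw":0,"travel":[-10,-315,-10],"roll":0},{"jaw":0,"travel":[-11,-350,-35],"roll":0},{"jaw":0,"travel":[-12,-375,-70],"roll":0},{"jaw":0,"travel":[-12,-384,-110],"roll":0},{"jaw":0,"travel":[-12,-384,-145],"roll":0},{"jaw":0,"travel":[-12,-384,-145],"roll":0}]'; python3 bore.py .5077 -.3272 .016 .021 side
python3 - <<'E'
from h import *
q,e=get_image("side"); s=proj("side",[.5077,-.3272,.016])[0]; h=[proj("side",[.4347,-.319,z])[0].round(1) for z in(.016,.05)]; print(s,h)
a=q[140:240,260:360]; b=q[220:340,200:320]
cv2.imwrite("pics/v6.png",np.hstack([cv2.resize(a,(390,390),interpolation=cv2.INTER_CUBIC),cv2.resize(b,(390,390),interpolation=cv2.INTER_CUBIC)])[:,:,::-1])
E
```

```text
time_s: 16.65
position: [0.4464, 0.0631, 0.3519]
tool_rot: [[-0.99, 0.138, 0.001], [0.138, 0.99, -0.0], [-0.001, -0.0, -1.0]]
ft_force: [1.7, 0.1, 0.6]
grip_width: 0.0428
gripper_force: 0.0
time_s: 17.85
position: [0.4342, -0.319, 0.203]
tool_rot: [[-0.99, 0.139, -0.005], [0.139, 0.99, 0.006], [0.006, 0.005, -1.0]]
ft_force: [-0.2, 0.2, 0.6]
grip_width: 0.0423
gripper_force: 0.0
side bore [ 0.5077 -0.3274]
[ 0.4348 -0.3192  0.2056]
[294.66217761 195.53550633] [array([315.4, 197.4]), array([315.8, 188.7])]
```

View pics/v6.png

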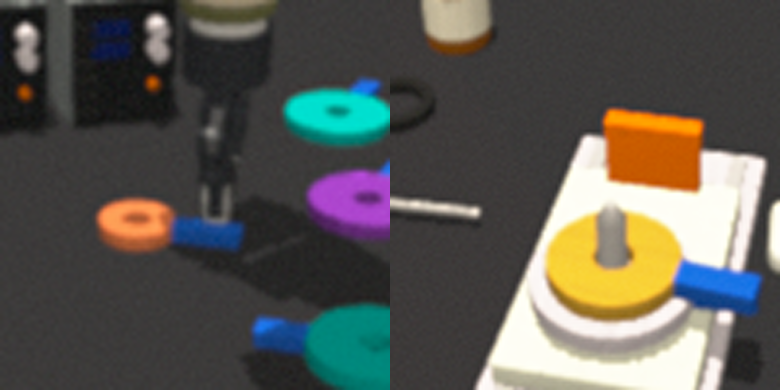

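Brass lies flat on silver, and the fingers are above the copper handle at (215,220). I have used all my pictures, so the rest is numeric.

```bash
python3 -m creep '[{"jaw":0,"travel":[0,0,-15],"roll":0},{"jaw":0,"travel":[0,0,-28],"roll":0},{"jaw":0,"travel":[0,0,-30.5],"roll":0},{"jaw":1,"travel":[0,0,-30.5],"roll":0},{"jaw":1,"travel":[0,0,-30.5],"roll":0},{"jaw":1,"travel":[0,0,-30.5],"roll":0},{"jaw":1,"travel":[0,0,-30.5],"roll":0}]' 110; python3 bore.py .5077 -.3272 .016 .021
```

```text
time_s: 18.65
position: [0.4353, -0.3194, 0.178]
tool_rot: [[-0.99, 0.138, 0.002], [0.138, 0.99, -0.002], [-0.002, -0.002, -1.0]]
ft_force: [-1.7, 1.4, 7.7]
grip_width: 0.0189
gripper_force: 108.6
side bore [ 0.5072 -0.3272]
top bore [ 0.5157 -0.3176]
[ 0.4353 -0.3194  0.1781]
```

```bash
python3 -m creep '[{"jaw":1,"travel":[0,0,8],"roll":0},{"jaw":1,"travel":[0,0,30],"roll":0},{"jaw":1,"travel":[0,0,65],"roll":0},{"jaw":1,"travel":[0,0,100],"roll":0},{"jaw":1,"travel":[0,15,135],"roll":0},{"jaw":1,"travel":[1,45,150],"roll":0},{"jaw":1,"travel":[2,80,150],"roll":0},{"jaw":1,"travel":[4,120,150],"roll":0},{"jaw":1,"travel":[5,160,150],"roll":0},{"jaw":1,"travel":[6,200,150],"roll":0},{"jaw":1,"travel":[7,240,150],"roll":0},{"jaw":1,"travel":[9,280,150],"roll":0}]' && python3 -m creep '[{"jaw":1,"travel":[1,40,0],"roll":0},{"jaw":1,"travel":[2,80,0],"roll":0},{"jaw":1,"travel":[3,120,0],"roll":0},{"jaw":1,"travel":[5,160,0],"roll":0},{"jaw":1,"travel":[6,200,0],"roll":0},{"jaw":1,"travel":[7,240,0],"roll":0},{"jaw":1,"travel":[8,275,0],"roll":0},{"jaw":1,"travel":[9,300,0],"roll":0},{"jaw":1,"travel":[9.5,314,0],"roll":0},{"jaw":1,"travel":[9.5,318.5,-5],"roll":0},{"jaw":1,"travel":[9.5,318.5,-11],"roll":0},{"jaw":1,"travel":[9.5,318.5,-11],"roll":0}]'; python3 bore.py .526 .2715 .153 .016 side
```

```text
time_s: 19.95
position: [0.4434, -0.0375, 0.3271]
tool_rot: [[-0.99, 0.139, 0.001], [0.139, 0.99, -0.0], [-0.001, -0.0, -1.0]]
ft_force: [0.8, 0.0, -1.1]
grip_width: 0.019
gripper_force: 108.1
time_s: 21.15
position: [0.4534, 0.2783, 0.314]
tool_rot: [[-0.99, 0.139, -0.002], [0.139, 0.99, -0.001], [0.002, -0.001, -1.0]]
ft_force: [0.5, -0.7, -1.1]
grip_width: 0.0191
gripper_force: 108.1
side bore [0.5243 0.2713]
[0.4535 0.2783 0.3145]
```

```bash
python3 -m creep '[{"jaw":1,"travel":[0.7,0.8,-3],"roll":0},{"jaw":1,"travel":[0.7,0.8,-10],"roll":0},{"jaw":1,"travel":[0.7,0.8,-17],"roll":0},{"jaw":1,"travel":[0.7,0.8,-24],"roll":0},{"jaw":1,"travel":[0.7,0.8,-30],"roll":0},{"jaw":1,"travel":[0.7,0.8,-30],"roll":0}]'
```

```text
time_s: 21.8
position: [0.454, 0.28, 0.2839]
tool_rot: [[-0.99, 0.138, -0.002], [0.138, 0.99, -0.001], [0.002, -0.001, -1.0]]
ft_force: [0.5, 0.2, -1.0]
grip_width: 0.0187
gripper_force: 108.1
```

```bash
python3 -m creep '[{"jaw":1,"travel":[0,0,-8],"roll":0},{"jaw":1,"travel":[0,0,-15],"roll":0},{"jaw":1,"travel":[0,0,-20],"roll":0},{"jaw":1,"travel":[0,0,-22],"roll":0},{"jaw":1,"travel":[0,0,-22],"roll":0},{"jaw":1,"travel":[0,0,-22],"roll":0}]'
```

```text
time_s: 22.4
position: [0.4542, 0.2801, 0.2631]
tool_rot: [[-0.99, 0.138, 0.0], [0.138, 0.99, 0.0], [-0.0, 0.0, -1.0]]
ft_force: [0.7, -0.6, -1.5]
grip_width: 0.0188
gripper_force: 108.1
```

```bash
python3 -m creep '[{"jaw":1,"travel":[0,0,-1],"roll":0},{"jaw":1,"travel":[0,0,-2],"roll":0},{"jaw":1,"travel":[0,0,-2.5],"roll":0},{"jaw":1,"travel":[0,0,-2.5],"roll":0},{"jaw":1,"travel":[0,0,-2.5],"roll":0}]'
```

```text
time_s: 22.9
position: [0.4541, 0.2801, 0.2605]
tool_rot: [[-0.99, 0.138, 0.0], [0.138, 0.99, 0.0], [-0.0, 0.0, -1.0]]
ft_force: [-0.0, 0.5, -0.4]
grip_width: 0.0184
gripper_force: 108.1
```

```bash
python3 -m creep '[{"jaw":1,"travel":[0,0,-0.4],"roll":0},{"jaw":1,"travel":[0,0,-0.8],"roll":0},{"jaw":1,"travel":[0,0,-0.8],"roll":0},{"jaw":1,"travel":[0,0,-0.8],"roll":0}]'
```

```text
time_s: 23.3
position: [0.4541, 0.2801, 0.2599]
tool_rot: [[-0.99, 0.138, 0.0], [0.138, 0.99, 0.0], [-0.0, 0.0, -1.0]]
ft_force: [-2.1, 0.9, 3.9]
grip_width: 0.0186
gripper_force: 108.6
```

```bash
python3 -m creep '[{"jaw":0.4,"travel":[0,0,0],"roll":0},{"jaw":0,"travel":[0,0,0],"roll":0},{"jaw":0,"travel":[0,0,0],"roll":0},{"jaw":0,"travel":[0,0,5],"roll":0},{"jaw":0,"travel":[0,0,25],"roll":0},{"jaw":0,"travel":[0,0,65],"roll":0},{"jaw":0,"travel":[0,0,95],"roll":0},{"jaw":1,"travel":[6,-25,100],"roll":0.03},{"jaw":1,"travel":[18,-65,100],"roll":0.03},{"jaw":1,"travel":[30,-108,100],"roll":0.03},{"jaw":1,"travel":[43,-150,100],"roll":0.03},{"jaw":1,"travel":[54,-190,100],"roll":0.03}]'
cat > st.py <<'E'
from h import *
p,d=get_image("side");h=hsv("side",p);H,S,V=h[...,0],h[...,1],h[...,2]; P=cloud("side",d)
g=np.hypot(*(P[...,:2]-[.53,.28]).T).T<.14
def med(m): 
    q=P[m&g]; return len(q),np.percentile(q,[50,95],axis=0).round(4).tolist() if len(q) else 0
print("brass",med((H>18)&(H<32)&(S>110)&(V>90)));print("copper",med(((H<11)|(H>175))&(S>100)&(V>90)&(P[...,2]>.06)));print("orange plate",med((H>11)&(H<17)&(S>180)&(P[...,2]>.04)))
m=g&(P[...,2]>.102)&(np.hypot(P[...,0]-.527,P[...,1]-.28)<.1); print("spindle",m.sum(),P[m].mean(0).round(4))
m=np.hypot(P[...,0]-.527,P[...,1]-.27)<.033; q=P[m&(P[...,2]>.085)&(P[...,2]<.106)]; A=np.c_[q[:,:2]-[.527,.27],np.ones(len(q))]; print("top face fit dz/dx dz/dy z",np.linalg.lstsq(A,q[:,2],rcond=None)[0].round(3),len(q))
E
python3 st.py
```

```text
time_s: 24.5
position: [0.5084, 0.0883, 0.3601]
tool_rot: [[-0.994, 0.109, 0.001], [0.109, 0.994, -0.0], [-0.001, 0.0, -1.0]]
ft_force: [1.0, 1.3, -0.0]
grip_width: 0.0001
gripper_force: 0.0
brass (419, [[0.5236, 0.3017, 0.0812], [0.5635, 0.3138, 0.0965]])
copper (148, [[0.5221, 0.2986, 0.0925], [0.5485, 0.3053, 0.1119]])
orange plate (507, [[0.5128, 0.1512, 0.0713], [0.5426, 0.2474, 0.0922]])
spindle 101 [0.526  0.2755 0.1142]
top face fit dz/dx dz/dy z [-0.001 -0.     0.098] 460
```

The stack top is flat at 0.098 m, as expected. I go down behind the push plate.

```bash
python3 -m creep '[{"jaw":1,"travel":[0,0,-35],"roll":0},{"jaw":1,"travel":[0,0,-75],"roll":0},{"jaw":1,"travel":[0,0,-110],"roll":0},{"jaw":1,"travel":[0,0,-128],"roll":0},{"jaw":1,"travel":[0,0,-130],"roll":0},{"jaw":1,"travel":[0.5,5,-130],"roll":0},{"jaw":1,"travel":[1,10,-130],"roll":0},{"jaw":1,"travel":[1.6,14,-130],"roll":0},{"jaw":1,"travel":[1.9,17,-130],"roll":0},{"jaw":1,"travel":[2.2,20,-130],"roll":0}]' && python3 -m creep '[{"jaw":1,"travel":[0.2,2,0],"roll":0},{"jaw":1,"travel":[0.4,4,0],"roll":0},{"jaw":1,"travel":[0.6,6,0],"roll":0},{"jaw":1,"travel":[0.9,8,0],"roll":0},{"jaw":1,"travel":[1.1,10,0],"roll":0},{"jaw":1,"travel":[1.3,12,0],"roll":0}]'
```

```text
time_s: 25.55
position: [0.5104, 0.1105, 0.2301]
tool_rot: [[-0.994, 0.108, 0.001], [0.108, 0.994, -0.0], [-0.001, 0.0, -1.0]]
ft_force: [-0.0, -0.3, -0.4]
grip_width: 0.0
gripper_force: 0.0
time_s: 26.15
position: [0.5117, 0.1219, 0.2297]
tool_rot: [[-0.994, 0.109, 0.0], [0.109, 0.994, -0.001], [-0.0, -0.001, -1.0]]
ft_force: [-1.1, -3.5, 2.5]
grip_width: 0.0003
gripper_force: 1.5
```

```bash
python3 -m creep '[{"jaw":1,"travel":[0.2,2,0],"roll":0},{"jaw":1,"travel":[0.6,5,0],"roll":0},{"jaw":1,"travel":[1,9,0],"roll":0},{"jaw":1,"travel":[1.4,13,0],"roll":0},{"jaw":1,"travel":[1.9,17,0],"roll":0},{"jaw":1,"travel":[2.3,21,0],"roll":0},{"jaw":1,"travel":[2.7,25,0],"roll":0},{"jaw":1,"travel":[3.2,29,0],"roll":0},{"jaw":1,"travel":[3.6,33,0],"roll":0},{"jaw":1,"travel":[4,37,0],"roll":0},{"jaw":1,"travel":[4.5,41,0],"roll":0},{"jaw":1,"travel":[4.8,44,0],"roll":0}]' && python3 -m creep '[{"jaw":1,"travel":[0.3,3,0],"roll":0},{"jaw":1,"travel":[0.6,5.5,0],"roll":0},{"jaw":1,"travel":[0.9,8,0],"roll":0},{"jaw":1,"travel":[1.1,10,0],"roll":0},{"jaw":1,"travel":[1.3,12,0],"roll":0},{"jaw":1,"travel":[1.5,14,0],"roll":0},{"jaw":1,"travel":[1.7,16,0],"roll":0}]'
```

```text
time_s: 27.35
position: [0.5166, 0.1664, 0.2297]
tool_rot: [[-0.994, 0.109, 0.0], [0.109, 0.994, 0.0], [-0.0, 0.0, -1.0]]
ft_force: [0.4, -4.2, 2.7]
grip_width: -0.0
gripper_force: 1.9
time_s: 28.05
position: [0.5182, 0.1822, 0.2297]
tool_rot: [[-0.994, 0.109, 0.0], [0.109, 0.994, -0.0], [-0.0, 0.0, -1.0]]
ft_force: [2.1, -4.1, 2.8]
grip_width: -0.0001
gripper_force: 2.1
```

Pushed 60 mm so far. I creep the last part at 10 mm/s.

```bash
python3 -m creep '[{"jaw":1,"travel":[0.1,1,0],"roll":0},{"jaw":1,"travel":[0.2,2,0],"roll":0},{"jaw":1,"travel":[0.3,3,0],"roll":0},{"jaw":1,"travel":[0.4,4,0],"roll":0},{"jaw":1,"travel":[0.5,5,0],"roll":0},{"jaw":1,"travel":[0.6,6,0],"roll":0},{"jaw":1,"travel":[0.7,7,0],"roll":0},{"jaw":1,"travel":[0.8,7.5,0],"roll":0}]'
```

```text
time_s: 28.85
position: [0.519, 0.1897, 0.2296]
tool_rot: [[-0.994, 0.109, 0.0], [0.109, 0.994, 0.0], [-0.0, 0.0, -1.0]]
ft_force: [2.7, -5.0, 3.6]
grip_width: -0.0
gripper_force: 2.3
```

```bash
python3 -m creep '[{"jaw":1,"travel":[0.1,0.8,0],"roll":0},{"jaw":1,"travel":[0.2,1.6,0],"roll":0},{"jaw":1,"travel":[0.3,2.4,0],"roll":0},{"jaw":1,"travel":[0.3,3.2,0],"roll":0}]'
```

```text
time_s: 29.25
position: [0.5193, 0.1928, 0.2296]
tool_rot: [[-0.994, 0.109, 0.0], [0.109, 0.994, 0.0], [-0.0, 0.0, -1.0]]
ft_force: [3.7, -3.9, 3.8]
grip_width: -0.0002
gripper_force: 2.4
```

```bash
python3 -m creep '[{"jaw":1,"travel":[0.1,0.8,0],"roll":0},{"jaw":1,"travel":[0.2,1.6,0],"roll":0},{"jaw":1,"travel":[0.3,2.4,0],"roll":0},{"jaw":1,"travel":[0.3,3.2,0],"roll":0}]'
```

```text
time_s: 29.65
position: [0.5196, 0.1951, 0.2297]
tool_rot: [[-0.994, 0.108, -0.001], [0.108, 0.994, -0.003], [0.0, -0.003, -1.0]]
ft_force: [0.7, -16.6, 7.4]
grip_width: 0.0
gripper_force: 6.9
```

Run:
```python
from h import *
p,d=get_image("side");P=cloud("side",d);h=hsv("side",p)
red=((h[...,0]<6)|(h[...,0]>174))&(h[...,1]>180)&(h[...,2]>100); q=P[red&(P[...,1]>.3)]
y=lambda q:(q[:,:2]-[.5261,.2438])@[.108,.994]
t=q[q[:,2]>.036]; print("red top along-rail",np.percentile(y(t),[2,50,98]).round(4),len(t))
m=(P[...,2]>.034)&(P[...,2]<.046)&~red; a=P[m]; k=(abs((a[:,:2]-[.5261,.2438])@[.994,-.108])<.06)&(y(a)>-.05)&(y(a)<.2); print("deck front",np.percentile(y(a[k]),[90,99,100]).round(4))
m=(P[...,2]>.104)&(P[...,2]<.13)&(np.hypot(P[...,0]-.535,P[...,1]-.345)<.03); print("spindle",y(P[m]).mean().round(4),P[m].mean(0).round(4))
print(observe()["ft_force"].round(1))
```

```text
red top along-rail [0.1726 0.1793 0.1834] 444
deck front [0.1643 0.172  0.1828]
spindle 0.1074 [0.5344 0.351  0.1153]
[  1.  -13.9   7.1]
```

The force rose to 17 N and the deck front meets the red bar, so it is home. I give a small confirming nudge, then back off and lift.

```bash
python3 -m creep '[{"jaw":1,"travel":[0,0.5,0],"roll":0},{"jaw":1,"travel":[0,0.5,0],"roll":0}]' && python3 -m creep '[{"jaw":1,"travel":[0,-1,0],"roll":0},{"jaw":1,"travel":[-0.5,-4,0],"roll":0},{"jaw":1,"travel":[-1,-12,0],"roll":0},{"jaw":1,"travel":[-3,-30,0],"roll":0},{"jaw":1,"travel":[-6,-60,10],"roll":0},{"jaw":1,"travel":[-8,-80,50],"roll":0},{"jaw":1,"travel":[-8,-90,95],"roll":0},{"jaw":1,"travel":[-8,-90,130],"roll":0},{"jaw":1,"travel":[-8,-90,140],"roll":0},{"jaw":1,"travel":[-8,-90,140],"roll":0}]'
python3 - <<'E'
from h import *
p,d=get_image("side");P=cloud("side",d);h=hsv("side",p)
y=lambda q:(q[:,:2]-[.5261,.2438])@[.108,.994]
m=(P[...,2]>.104)&(P[...,2]<.13)&(np.hypot(P[...,0]-.535,P[...,1]-.345)<.03); print("spindle",y(P[m]).mean().round(4))
q=P[(np.hypot(P[...,0]-.534,P[...,1]-.343)<.033)&(P[...,2]>.085)&(P[...,2]<.106)]; A=np.c_[q[:,:2]-[.534,.343],np.ones(len(q))]; print("top fit",np.linalg.lstsq(A,q[:,2],rcond=None)[0].round(3))
E
```

```text
time_s: 29.9
position: [0.5196, 0.1953, 0.2298]
tool_rot: [[-0.994, 0.109, -0.001], [0.109, 0.994, -0.003], [0.0, -0.003, -1.0]]
ft_force: [1.0, -15.7, 7.3]
grip_width: 0.0003
gripper_force: 6.8
time_s: 30.9
position: [0.5112, 0.1065, 0.3702]
tool_rot: [[-0.994, 0.108, 0.001], [0.108, 0.994, 0.0], [-0.001, 0.001, -1.0]]
ft_force: [-0.0, 0.7, -0.7]
grip_width: 0.0002
gripper_force: 0.0
spindle 0.1072
top fit [-0.     0.006  0.098]
```

```bash
python3 -c "
from rig import *
print(close_job())"
```

```text
the job is handed in; nothing more can be done
None
```

The job is handed in after about 31 s of robot time: the large, medium and small spacers are stacked flat on the spindle, the loaded carriage is home against the red stop, and the robot is clear of everything.

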